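# Pass a lacquered music box over the demagnetiser

### The arm

A 6-joint arm with a two-finger parallel gripper is mounted at the origin on the work surface. World frame = base frame: x ahead of the robot, y to its left, z up, the work surface at z = 0. Lengths are in m, angles in rad, forces in N, time in s.
With the tool pointing down it reaches from about 0.25 to 0.725 m from the base axis. Payload 4 kg.
Tool frame: the origin (TCP) lies on the centre line of the jaws, within the pads' length; the fingertips stand 19 mm ahead of it and the grasp point (between the pads) is the TCP; z points along the fingers, y is the direction in which the jaws open and shut (so a half turn about z gives the same grasp; the last joint's range is limited). The gripper opens to 85 mm and grips with 20 to 120 N. Pads are 22 mm wide; open, the fingers measure 114 mm over their backs; the gripper's body (76 mm by 85 mm) begins 54 mm behind the grasp point. The pads swing forward as they close: fully open they stand 13 mm farther back than shut.
Start: joints at [1.35, 0.241, 0.005, 1.335, 0, 1.571], TCP at [0.11, 0.488, 0.25] pointing down, gripper open.
Joint ranges: [-2.72, 2.72], [-1.05, 1.87], [-1.09, 1.28], [-1.99, 2.15], [-1.42, 1.44], [-3.14, 3.14]. Speed limits (rad/s): [2.79, 2.79, 3.14, 3.14, 3.14, 3.14].

### API

Orientations are given as a unit quaternion [x, y, z, w].
In Python, from workcell import bot gives the robot as it stands. The module is installed in compiled form; this text tells all that it offers.
- The arm moves only by the shell command python3 -m handwheel 'ROWS' [OPENING]. ROWS is JSON, a list of rows, each an object of numbers: "dx", "dy", "dz": the shift along the tool's x, y, z as a fraction of full scale; "ax", "ay", "az": the turn, a rotation vector about the tool's x, y, z as a fraction of full scale. In form: [{"dx": .., "dy": .., "dz": .., "ax": .., "ay": .., "az": ..}, ...]. A call has 1 to 12 rows; each row shifts and turns the commanded pose from where the row before left it, along the tool's axes as they then stand; what a row does not reach is not made up. Full scale, the value 1, is 2.5 cm for a shift and 0.15 rad for a turn. A row lasts 1/10 s, in which the tool goes at most 50 mm and 8.59 degrees, less where a joint would pass 70% of its speed; a pose out of reach is approached as far as the arm can. A call with a number of a shift or a turn outside -1 to 1 is refused whole. A call with a gripper value outside its range is refused whole. OPENING is the gripper's target within -1 to 1 (fully open at 1, half-way at 0, shut at -1), set as the call begins (- or left out, the last holds). The fingers move at their own pace and stop on an object; the grip force is fixed at half the most. Time passes only in rows, so rows that do not move let the fingers close. It gives the time, the measured TCP pose, the force and the opening at its end, in the units of the state.
- bot.get_obs(): the state, without advancing time (a new reading comes with each control period).
- bot.camera(name): name is "scene" or "side" or "wrist"; returns a dict with "img" (400x640x3 uint8, red, green, blue), "intrinsics" (3x3 intrinsics, pixels), "dist_coeffs" ([k1, k2, p1, p2, k3] as OpenCV has them; the pictures are not rectified), "eye" and "rotation" of the camera in the world. Camera axes: x right, y down, z forward; pixel columns grow to the right and rows downward; lengths in m; the calibration is good to about 2 mm. A picture is of the moment at which its call begins. There is no depth.
- bot.job_done(): hands the job in, once; it reports no verdict.
Trained networks look in a picture, given as the dict that the camera call returned (one of the last four; its "shot" number tells which), for a name from the list of things; names that differ only in an ending like _2 or _b are one class to them, and where a whole thing is asked for, a point or a joint stands for the part that bears it (a point fixed in the world has none). Each returns a list of dicts, best first, with "confidence" (0 to 1); they miss things now and then, are a little off and sometimes report something else, mostly with a low value. They report only what shows in the picture. A call takes as long as a camera call.
- bot.trace(thing, picture): "region" (400x640 bool, what is visible of it) and "rect" ([centre column, centre row, width, height] in pixels, round what is visible of it).
The state is a dict: "clock": time; "joint_pos": joint angles; "joint_vel": joint speeds; "tau": joint torques, N m; "eef_pos": TCP position; "tool_rot": TCP orientation; "ft_force": force on the tool from outside, world axes, zero at the start; "ft_torque": the same for the moment, N m; "grip_width": finger opening in m.
Only numpy, scipy, OpenCV 4.12 (cv2) and the standard library are available. Lean on these libraries where they do the work, as an engineer would, in place of code of your own. Each camera call takes 0.05 s, during which the arm holds its last target.

### The job

Demagnetise the music box: switch the demagnetiser on at its rocker (red-dot end down), push the box slowly (under about 10 cm a second) and gently along the lane, over the pole faces, until it stands wholly on the green pad, and only then switch the demagnetiser off. The lacquer is fresh, so the box must not touch either guide rail; never pinch or lift it, only push it on its end. Leave everything else on the desk where it is.

Things in the scene. Friction and masses are not known exactly. Their poses are not given: they have to be found in the camera images.
- box_center (a point): centre of the red-brown lacquered wooden music box: 86 across the lane (x) x 115 along it (y) x 55 high, this point half-way up (27.5 above the slideway), 0.3 to 0.6 kg, all faces flat. It stands loose at the slideway's left end, at most a few mm off the lane's centre line and a few hundredths of a rad askew. Push it on its left-hand (+y) end face
- lane_mid (a point): middle of the lane on the slideway's upper surface, 68 above the desk. Demagnetiser's axes: y along the lane to its left end (the box starts near y +150 to +175 and goes towards -y), x across, away from the robot at yaw 0, z up. The slideway is a flat aluminium plate 136 wide, y -270 to +270, open at both ends; the dark steel pole faces (flush, brass strip between) reach from y -45 to +45
- pad_mid (a point): middle of the green run-out pad, flush on the slideway, 180 along the lane and 100 across; it is at lane_mid's y -180 and reaches from y -90 to -270. The pad ends at the slideway's open right end
- demag: the beige demagnetiser with its slideway on top, fixed to the desk. Origin under its middle on the desk; x points to its back, y to its left, z up. Housing 215 deep (x -130 to +85) x 200 wide (y -100 to +100); slideway top 68 high, centred on x +10. The front panel slopes: it rises from 36 high at x -130 to 64 high at x -60 (22 degrees from level)
- rail_near: chromed guide rail on the robot's side, a round bar 8 thick along the lane, its top 18 above the slideway; origin and axes are those of the demagnetiser. The clear lane between the rails is 104 wide, so 9 free on each side of a centred box; above the rails all is open
- rail_far: the same rail on the far side of the lane
- rocker (a joint): black rocker switch in the middle of the sloping front panel, rad: 0 = off (left half down), 0.36 = on (right half, red dot, down); stays where left. It rocks left-right about a line up the slope; 3 to 4 N at an end moves it. 34 long (demagnetiser's y), 22 wide (up the slope); the pressed half lies parallel to the panel, 6 above it, the other rises to 12 above it at its outer end
- rocker_on_end (a point): point on top of the rocker's right half (red dot), 13 from the rocker's middle; moves with the rocker. Press here to switch on
- rocker_off_end (a point): point on top of the rocker's left half, 13 from the rocker's middle; moves with the rocker. Press here to switch off
- holder: bystander, loose: chromed movement holder, round foot 64 across, jaws 75 wide, 61 high; origin at the middle of its underside; stands behind the demagnetiser
- winder: bystander, loose: blued steel mainspring winder with a crank, 135 long, 28 high; origin at the middle of its underside; stands behind the demagnetiser
- clamp_plate: bystander, loose: brass cylinder clamp plate, 55 x 90, 34 high; origin at the middle of its underside; stands behind the demagnetiser
- sorter: bystander, loose: open grey plastic screw sorter, 80 x 120 x 22 high; origin at the middle of its underside; stands behind the demagnetiser
- loupe: bystander, loose: black eye loupe, 36 across, 30 high; origin at the middle of its underside; stands just in front of the demagnetiser
- driver: bystander, loose: small brass-handled screwdriver lying flat, 115 long, 12 high; origin at the middle of its underside; lies just in front of the demagnetiser
- oil_jar: bystander, loose: amber glass oil jar with a black cap, 36 across, 45 high; origin at the middle of its underside; stands at the left front of the desk
- musicbox: the same music box; origin at the centre of its underside, y along its 115 length, z up

How it is judged:
On the way, in this order (a step that is already met when the one before it is completed fails the run):
1. the demagnetiser is switched on while the box still stands on the run-in, before the pole faces (value of joint rocker above 0.29 rad and y of box_center in the frame of lane_mid above 0.12 m), for 0.2 s.
2. the box stands wholly on the green pad, the demagnetiser still on (value of joint rocker above 0.29 rad and y of box_center in the frame of pad_mid between -0.037 and 0.037 m and x of box_center in the frame of pad_mid between -0.012 and 0.012 m and z of box_center in the frame of pad_mid between 0.022 and 0.032 m), for 0.2 s.
At the end, for the whole second after the job is handed in: the rocker is off (below 0.07 rad) and the box stands flat and at rest wholly on the green pad (its centre within 37 mm of the pad's middle along the lane and 12 mm across), in line with the lane to 0.12 rad (value of joint rocker below 0.07 rad and y of box_center in the frame of pad_mid between -0.037 and 0.037 m and x of box_center in the frame of pad_mid between -0.012 and 0.012 m and z of box_center in the frame of pad_mid between 0.022 and 0.032 m and angle between the y axis of musicbox and the y axis of demag, either way round below 0.12 rad and angle between musicbox's own z axis and vertical below 0.05 rad and linear speed of musicbox below 0.01 m/s); the robot touches nothing.
It fails at once if the box touches a guide rail (contact force between musicbox and rail_near above 0.2 N or contact force between musicbox and rail_far above 0.2 N).
It fails at once if the box is lifted, tipped, pinched or pushed hard (over 18 N) (z of box_center in the frame of lane_mid above 0.0335 m or angle between musicbox's own z axis and vertical above 0.12 rad or contact force between the fingers and musicbox above 18 N).
It fails at once if the box is shoved fast (over 0.2 m/s) (linear speed of musicbox above 0.2 m/s).
It fails at once if the demagnetiser is off while the box is over or close to the pole faces (value of joint rocker below 0.25 rad and y of box_center in the frame of lane_mid between -0.12 and 0.12 m).
It fails at once if a bystander is moved by more than 15 mm (distance of any of holder, winder, clamp_plate, sorter, loupe, driver, oil_jar from where it was at the start of the episode above 0.015 m).
It also fails if it takes over 64 s, if anything falls off the work surface, if the arm or the gripper's body presses on something with over 40 N, if the wrist force passes 120 N, or if a joint passes its speed limit or range.

## Working session

There is one attempt and no reset: what is moved stays moved. The work goes in short steps, Python scripts to look and compute and a shell command to move; the robot and the scene stay as the last step left them, time stands still between calls to the robot, and variables do not carry over. Pictures are saved under pics/ and viewed, and the job is handed in when it is done.

```bash
mkdir -p pics; ls; python3 - <<'E'
from workcell import bot
import cv2
o=bot.get_obs()
for k in o: print(k,o[k])
for n in ("scene","side","wrist"):
    p=bot.camera(n); cv2.imwrite(f"pics/a_{n}.png",p["img"][:,:,::-1])
    print(n,p["eye"],p["rotation"],p["intrinsics"],p["dist_coeffs"])
E
```

```text
pics
clock 0.0
joint_pos [1.35001076e+00 2.41400087e-01 3.71489468e-03 1.33519218e+00
 1.49245083e-05 1.57080712e+00]
joint_vel [-5.85090355e-04 -1.31464774e-03 -1.98917498e-03  3.51851238e-05
 -8.93874348e-04 -1.91626988e-03]
tau [-2.21436540e-04 -3.72314787e+01  2.52410710e+01  1.68673997e-02
 -2.00938325e-05 -2.44333599e-06]
eef_pos [0.10936383 0.48728404 0.24941579]
tool_rot [ 1.10174011e-01  9.93911769e-01 -1.03336836e-03 -1.22044380e-04]
ft_force [0.4303259  1.17341221 0.04162854]
ft_torque [-0.02083187 -0.01932445  0.0024798 ]
grip_width 0.0854520709045235
scene [1.52468153 0.30154821 0.74641871] [ 0.53221115  0.70216568 -0.37341315 -0.29030547] [[505.79517914   0.         322.14972445]
 [  0.         505.79517914 198.55624678]
 [  0.           0.           1.        ]] [-0.05295917  0.          0.          0.          0.        ]
side [ 0.38759249 -0.56582612  0.67584984] [ 0.90947052 -0.10909776  0.05754805 -0.39705071] [[397.19049462   0.         318.11835821]
 [  0.         397.19049462 199.57863167]
 [  0.           0.           1.        ]] [0.01489514 0.         0.         0.         0.        ]
wrist [0.0379828  0.50393138 0.37246744] [0.77277353 0.61823737 0.08939308 0.11230542] [[319.90436234   0.         317.6063015 ]
 [  0.         319.90436234 199.05260084]
 [  0.           0.           1.        ]] [-0.0256569  0.         0.         0.         0.       ]
```

View pics/a_scene.png

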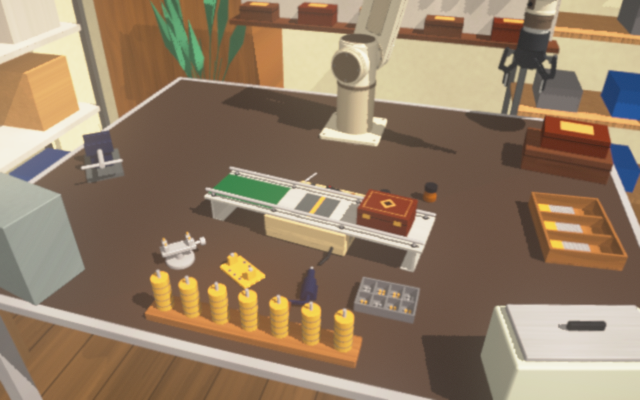

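View pics/a_side.png

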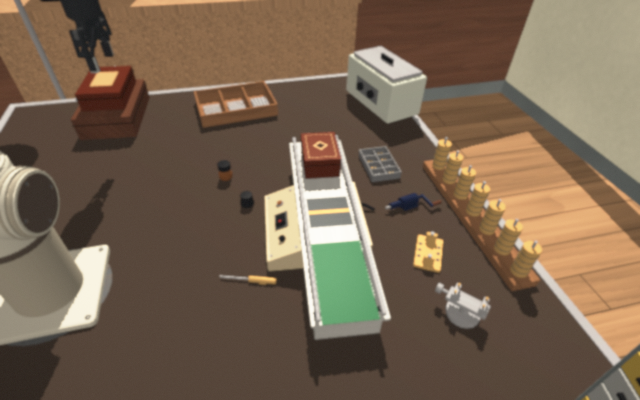

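View pics/a_wrist.png

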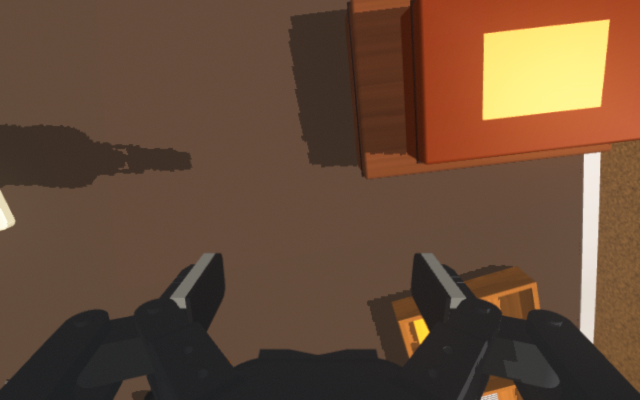

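```bash
cat > h.py <<'E'
import numpy as np, cv2
from scipy.spatial.transform import Rotation as R
def K(p): return np.array(p["intrinsics"]),np.array(p["dist_coeffs"],float)
def Rm(p): 
    r=np.array(p["rotation"]); return R.from_quat(r).as_matrix() if r.shape==(4,) else r
def back(p,uv,z):
    k,d=K(p); n=cv2.undistortPoints(np.array(uv,float).reshape(-1,1,2),k,d).reshape(-1,2)
    ray=np.c_[n,np.ones(len(n))]@Rm(p).T; e=np.array(p["eye"])
    return e+ray*((z-e[2])/ray[:,2])[:,None]
def proj(p,X):
    k,d=K(p); X=np.array(X,float).reshape(-1,3); Rc=Rm(p).T
    return cv2.projectPoints(X.reshape(-1,1,3),cv2.Rodrigues(Rc)[0],-Rc@np.array(p["eye"]),k,d)[0].reshape(-1,2)
E
python3 - <<'E'
from workcell import bot
from h import *
for n in ("side","scene"):
    p=bot.camera(n); hsv=cv2.cvtColor(p["img"],cv2.COLOR_RGB2HSV)
    print(n,Rm(p)[:,2])
    m=((hsv[...,0]>60)&(hsv[...,0]<85)&(hsv[...,1]>120)&(hsv[...,2]>50)).astype(np.uint8)
    m[:150]=0
    nn,l,s,c=cv2.connectedComponentsWithStats(m); i=1+np.argmax(s[1:,4]); print(s[i],c[i])
    v,u=np.nonzero(l==i); X=back(p,np.c_[u,v],.068)
    print(cv2.minAreaRect((X[:,:2]*1000).astype(np.float32)))
    for t in ("demag","rocker","musicbox","loupe","driver","oil_jar","rocker_on_end","rail_near"):
        r=bot.trace(t,p)
        print(t,[(round(q["confidence"],2),np.round(q["rect"]).tolist()) for q in r[:2]])
    k=3; im=p["img"][:,:,::-1]
    cr=im[125:340,210:400] if n=="side" else im[160:270,195:445]
    cv2.imwrite(f"pics/b_{n}.png",cv2.resize(cr,None,fx=2.75 if n=="side" else 3,fy=2.75 if n=="side" else 3,interpolation=cv2.INTER_CUBIC))
E
```

```text
side [ 0.1913112   0.70965511 -0.67807791]Traceback (most recent call last):
  File "<stdin>", line 8, in <module>
    return _wrapfunc(a, 'argmax', axis=axis, out=out, **kwds)
    return bound(*args, **kwds)
ValueError: attempt to get argmax of an empty sequence
```

```bash
cat > m.py <<'E'
from workcell import bot
from h import *
for n in ("side","scene"):
    p=bot.camera(n); im=p["img"]; hsv=cv2.cvtColor(im,cv2.COLOR_RGB2HSV).astype(int)
    c0=(340,280) if n=="side" else (250,188)
    h0=hsv[c0[1],c0[0]]; print(n,h0)
    m=((abs(hsv[...,0]-h0[0])<12)&(hsv[...,1]>90)&(hsv[...,2]>40)).astype(np.uint8)
    m[:150]=0
    nn,l,s,c=cv2.connectedComponentsWithStats(m); i=l[c0[1],c0[0]]; print(s[i],c[i])
    v,u=np.nonzero(l==i); X=back(p,np.c_[u,v],.068)
    print(cv2.minAreaRect((X[:,:2]*1000).astype(np.float32)))
    for t in ("demag","rocker","musicbox","loupe","driver","oil_jar","rail_near"):
        r=bot.trace(t,p)
        print(t,[(round(q["confidence"],2),np.round(q["rect"]).tolist()) for q in r[:2]])
    im=im[:,:,::-1]
    cr=im[125:340,210:400] if n=="side" else im[160:270,195:445]
    f=2.75 if n=="side" else 3
    cv2.imwrite(f"pics/b_{n}.png",cv2.resize(cr,None,fx=f,fy=f,interpolation=cv2.INTER_CUBIC))
E
python3 m.py
```

```text
side [ 65  91 173]
[ 315  243   63   81 3645] [344.50644719 285.17256516]
((551.3864135742188, -150.8720703125), (171.52577209472656, 96.73424530029297), 82.53377532958984)
demag [(0.7, [463.0, 306.0, 50.0, 44.0]), (0.6, [327.0, 237.0, 128.0, 203.0])]
rocker [(0.7, [280.0, 220.0, 10.0, 15.0])]
musicbox [(0.57, [320.0, 156.0, 40.0, 51.0])]
loupe [(0.61, [250.0, 196.0, 15.0, 20.0]), (0.52, [430.0, 253.0, 34.0, 40.0])]
driver [(0.64, [248.0, 280.0, 58.0, 14.0]), (0.49, [327.0, 239.0, 126.0, 205.0])]
oil_jar [(0.51, [225.0, 170.0, 20.0, 24.0])]
rail_near [(0.74, [307.0, 231.0, 27.0, 183.0])]
scene [ 65 127 135]
[ 214  175   74   28 1092] [251.45787546 188.33974359]
((538.3165893554688, -147.01724243164062), (175.08546447753906, 74.77476501464844), 82.76851654052734)
demag [(0.82, [321.0, 221.0, 230.0, 107.0])]
rocker []
musicbox [(0.81, [388.0, 213.0, 60.0, 45.0])]
loupe []
driver []
oil_jar [(0.55, [430.0, 192.0, 14.0, 20.0])]
rail_near [(0.66, [333.0, 192.0, 205.0, 54.0])]
```

View pics/b_side.png

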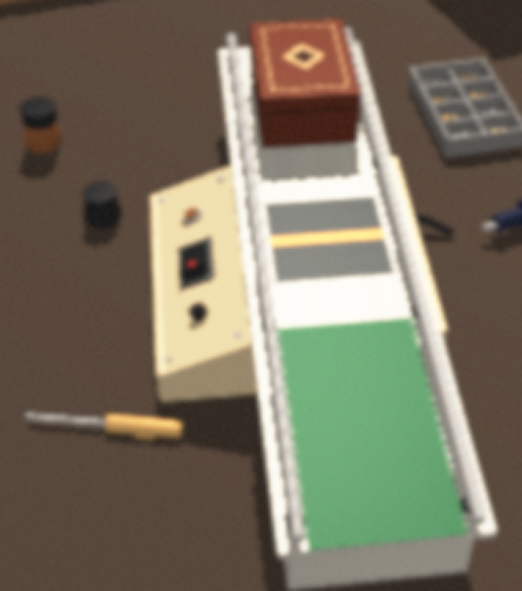

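View pics/b_scene.png

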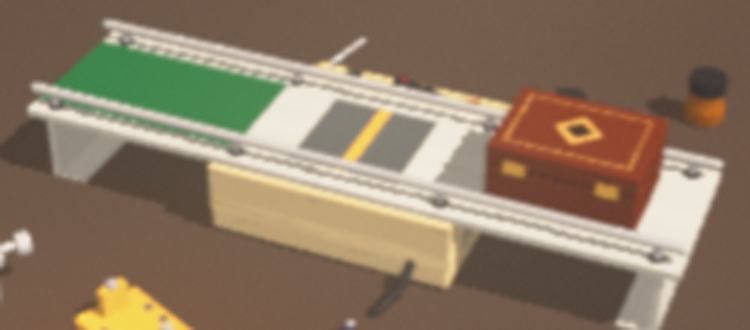

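```bash
cat > fit.py <<'E'
from workcell import bot
from h import *
from scipy.optimize import least_squares
S=bot.camera("side"); C=bot.camera("scene")
def T(q,P):
    P=np.array(P,float).reshape(-1,3); c,s=np.cos(q[2]),np.sin(q[2])
    return np.c_[q[0]+c*P[:,0]-s*P[:,1],q[1]+s*P[:,0]+c*P[:,1],P[:,2]]
# demag frame pts ; side zoom px
z=.068
fs=[((-.058,-.27,z),(283,549)),((.078,-.27,z),(493,528)),((-.058,.27,z),(222,50)),
((-.04,-.09,z),(278,331)),((.06,-.09,z),(412,321)),((.06,-.27,z),(465,530)),
((.01,0,z),(328,238)),((.01,.045,z),(323,203)),((.01,-.045,z),(334,275))]
fc=[((-.058,.27,z),(722,163)),((.078,.27,z),(683,277)),((.078,-.27,z),(30,110)),((-.04,-.09,z),(285,85)),((.06,-.09,z),(245,133)),((.01,0,z),(368,135))]
us=np.array([b for a,b in fs])/2.75+[210,125]-.5; uc=np.array([b for a,b in fc])/3+[195,160]-.5
Ps=[a for a,b in fs]; Pc=[a for a,b in fc]
f=lambda q: np.r_[(proj(S,T(q,Ps))-us).ravel(),(proj(C,T(q,Pc))-uc).ravel()]
r=least_squares(f,[.56,.03,-.13],loss="soft_l1"); print("demag",r.x); print(np.round(f(r.x).reshape(-1,2),1).tolist())
for nm,P,u,cam in (("side",Ps,us,S),("scene",Pc,uc,C)):
    g=least_squares(lambda q:(proj(cam,T(q,P))-u).ravel(),r.x,loss="soft_l1"); print(nm,g.x)
q=r.x
# box: underside centre
bs=[((-.043,.0575,.123),(250,24)),((.043,.0575,.123),(344,21)),((.043,-.0575,.123),(358,93)),((-.043,-.0575,.123),(257,100)),((-.043,-.0575,z),(263,144)),((.043,-.0575,z),(355,141))]
bc=[((-.043,-.0575,.123),(527,88)),((-.043,.0575,.123),(668,121)),((.043,-.0575,.123),(488,145)),((.043,-.0575,z),(488,190)),((.043,.0575,z),(637,229)),((.043,.0575,.123),(645,184))]
bu=np.array([b for a,b in bs])/2.75+[210,125]-.5; bv=np.array([b for a,b in bc])/3+[195,160]-.5
f2=lambda b: np.r_[(proj(S,T(b,[a for a,_ in bs]))-bu).ravel(),(proj(C,T(b,[a for a,_ in bc]))-bv).ravel()]
g=least_squares(f2,[.59,.19,q[2]],loss="soft_l1"); b=g.x; print("box",b); print(np.round(f2(b).reshape(-1,2),1).tolist())
c,s=np.cos(q[2]),np.sin(q[2]); lm=T(q,[.01,0,z])[0]; d=b[:2]-lm[:2]
print("lane_mid",lm,"box in lane",c*d[0]+s*d[1],-s*d[0]+c*d[1],"dyaw",b[2]-q[2])
print("pad",T(q,[.01,-.18,z]))
h=lambda x:.036+(x+.13)*.4
print("rocker mid",T(q,[-.095,0,.056]), proj(S,T(q,[-.095-.0022,0,.056])))
np.save("q.npy",q); np.save("b.npy",b)
for t,cam,zz in (("loupe",S,.015),("driver",S,.006),("oil_jar",S,.022)):
    w=bot.trace(t,cam)[0]["rect"]; print(t,back(cam,w[:2],zz))
E
python3 fit.py
```

```text
demag [ 0.56241194  0.033401   -0.12412186]
[[-1.6, 0.5], [0.9, 0.1], [-1.4, -0.8], [-0.6, -1.9], [-0.7, -2.3], [0.8, 0.4], [-0.6, -0.9], [-1.5, -1.9], [0.3, 0.4], [-0.2, 3.3], [-0.7, -0.1], [-1.0, -0.2], [1.3, 0.1], [-3.6, 5.0], [-1.1, 1.8]]
side [ 0.5637505   0.03260197 -0.13101955]
scene [ 0.55604483  0.03352018 -0.1108401 ]
box [ 0.5943106   0.20402456 -0.1394169 ]
[[-0.8, -1.5], [-1.0, -1.9], [0.6, -0.9], [0.4, -1.6], [-1.7, 0.9], [0.4, 0.0], [-0.2, -0.6], [1.5, -0.3], [0.0, -0.3], [-1.2, 4.9], [-1.0, 4.9], [-1.0, -0.6]]
lane_mid [0.572335   0.03216297 0.068     ] box in lane 0.0005294871738775082 0.17326007272654226 dyaw -0.015295039074161174
pad [[ 0.55005039 -0.14645225  0.068     ]]
rocker mid [[0.46814279 0.04516233 0.056     ]] [[279.52323411 217.63217021]]
loupe [[0.41234309 0.17051884 0.015     ]]Traceback (most recent call last):
  File "fit.py", line 34, in <module>
    w=bot.trace(t,cam)[0]["rect"]; print(t,back(cam,w[:2],zz))
      ~~~~~~~~~~~~~~~~^^^
IndexError: list index out of range
```

```bash
python3 -m handwheel '[{"dx":-0.5,"dy":-0.35,"dz":-0.1},{"dx":-0.95,"dy":-0.69,"dz":-0.1},{"dx":-0.95,"dy":-0.69,"dz":-0.1},{"dx":-0.95,"dy":-0.69,"dz":-0.1},{"dx":-0.95,"dy":-0.69,"dz":-0.1},{"dx":-0.95,"dy":-0.69,"dz":-0.1},{"dx":-0.95,"dy":-0.69,"dz":-0.1},{"dx":-0.95,"dy":-0.69,"dz":-0.1},{"dx":-0.95,"dy":-0.69,"dz":-0.1},{"dx":-0.95,"dy":-0.69,"dz":-0.1},{"dx":-0.95,"dy":-0.69,"dz":-0.1}]'
python3 -m handwheel '[{"dx":-0.95,"dy":-0.69,"dz":-0.1},{"dx":-0.95,"dy":-0.69,"dz":-0.1},{"dx":-0.95,"dy":-0.69,"dz":-0.1},{"dx":-0.95,"dy":-0.69,"dz":-0.1},{"dx":-0.95,"dy":-0.69,"dz":-0.1},{"dx":-0.95,"dy":-0.69,"dz":-0.1},{"dx":-0.95,"dy":-0.69,"dz":-0.1},{"dx":-0.95,"dy":-0.69,"dz":-0.1},{"dx":-0.95,"dy":-0.69,"dz":-0.1},{"dx":-0.5,"dy":-0.35,"dz":-0.1}]'
python3 -m handwheel '[{"az":0.9},{"az":0.9},{"az":0.9},{"az":0.9},{"az":0.9},{"az":0.9},{"az":0.9},{"az":0.9},{"az":0.9},{"az":0.9},{"az":0.8},{}]' -1
```

```text
invalid input
invalid input
invalid input
```

```bash
python3 -m handwheel '[{"dx":-0.5,"dy":-0.35,"dz":-0.1,"ax":0,"ay":0,"az":0}]'
```

```text
clock: 1.3
eef_pos: [0.1193, 0.4769, 0.2524]
tool_rot: [0.109, 0.994, -0.0, -0.0]
ft_force: [0.6, 0.3, -0.3]
grip_width: 0.0852
```

```bash
python3 -m handwheel '[{"dx":-0.95,"dy":-0.69,"dz":-0.1,"ax":0,"ay":0,"az":0},{"dx":-0.95,"dy":-0.69,"dz":-0.1,"ax":0,"ay":0,"az":0},{"dx":-0.95,"dy":-0.69,"dz":-0.1,"ax":0,"ay":0,"az":0},{"dx":-0.95,"dy":-0.69,"dz":-0.1,"ax":0,"ay":0,"az":0},{"dx":-0.95,"dy":-0.69,"dz":-0.1,"ax":0,"ay":0,"az":0},{"dx":-0.95,"dy":-0.69,"dz":-0.1,"ax":0,"ay":0,"az":0},{"dx":-0.95,"dy":-0.69,"dz":-0.1,"ax":0,"ay":0,"az":0},{"dx":-0.95,"dy":-0.69,"dz":-0.1,"ax":0,"ay":0,"az":0},{"dx":-0.95,"dy":-0.69,"dz":-0.1,"ax":0,"ay":0,"az":0},{"dx":-0.95,"dy":-0.69,"dz":-0.1,"ax":0,"ay":0,"az":0}]' -1
python3 -m handwheel '[{"dx":-0.95,"dy":-0.69,"dz":-0.1,"ax":0,"ay":0,"az":0},{"dx":-0.95,"dy":-0.69,"dz":-0.1,"ax":0,"ay":0,"az":0},{"dx":-0.95,"dy":-0.69,"dz":-0.1,"ax":0,"ay":0,"az":0},{"dx":-0.95,"dy":-0.69,"dz":-0.1,"ax":0,"ay":0,"az":0},{"dx":-0.95,"dy":-0.69,"dz":-0.1,"ax":0,"ay":0,"az":0},{"dx":-0.95,"dy":-0.69,"dz":-0.1,"ax":0,"ay":0,"az":0},{"dx":-0.95,"dy":-0.69,"dz":-0.1,"ax":0,"ay":0,"az":0},{"dx":-0.95,"dy":-0.69,"dz":-0.1,"ax":0,"ay":0,"az":0},{"dx":-0.95,"dy":-0.69,"dz":-0.1,"ax":0,"ay":0,"az":0},{"dx":-0.5,"dy":-0.35,"dz":-0.1,"ax":0,"ay":0,"az":0}]'
python3 -m handwheel '[{"dx":0,"dy":0,"dz":0,"ax":0,"ay":0,"az":0.9},{"dx":0,"dy":0,"dz":0,"ax":0,"ay":0,"az":0.9},{"dx":0,"dy":0,"dz":0,"ax":0,"ay":0,"az":0.9},{"dx":0,"dy":0,"dz":0,"ax":0,"ay":0,"az":0.9},{"dx":0,"dy":0,"dz":0,"ax":0,"ay":0,"az":0.9},{"dx":0,"dy":0,"dz":0,"ax":0,"ay":0,"az":0.9},{"dx":0,"dy":0,"dz":0,"ax":0,"ay":0,"az":0.9},{"dx":0,"dy":0,"dz":0,"ax":0,"ay":0,"az":0.9},{"dx":0,"dy":0,"dz":0,"ax":0,"ay":0,"az":0.9},{"dx":0,"dy":0,"dz":0,"ax":0,"ay":0,"az":0.9},{"dx":0,"dy":0,"dz":0,"ax":0,"ay":0,"az":0.75},{"dx":0,"dy":0,"dz":0,"ax":0,"ay":0,"az":0}]'
```

```text
clock: 2.3
eef_pos: [0.3144, 0.2544, 0.2782]
tool_rot: [0.11, 0.994, 0.0, 0.0]
ft_force: [0.1, -0.0, 1.1]
grip_width: 0.0002
clock: 3.3
eef_pos: [0.4993, 0.0444, 0.3029]
tool_rot: [0.111, 0.994, -0.0, 0.0]
ft_force: [1.2, -0.0, 0.2]
grip_width: -0.0002
clock: 4.5
eef_pos: [0.4981, 0.0467, 0.303]
tool_rot: [0.746, 0.666, -0.0, -0.0]
ft_force: [-0.0, -0.4, 0.5]
grip_width: 0.0003
```

```bash
cat > w.py <<'E'
import sys
from workcell import bot
from h import *
p=bot.camera("wrist"); o=bot.get_obs()
print(o["clock"],o["eef_pos"],o["tool_rot"],o["joint_pos"].round(3),o["grip_width"])
print(p["eye"],R.from_quat(o["tool_rot"]).as_matrix().round(3).tolist(),Rm(p)[:,2])
cv2.imwrite(sys.argv[1],p["img"][:,:,::-1])
import pickle; pickle.dump(p,open("w.pkl","wb"))
E
python3 w.py pics/w1.png
```

```text
4.55 [0.49814353 0.04665738 0.30299939] [ 7.44930594e-01  6.67141965e-01 -5.24496008e-05 -7.89383289e-05] [0.093 0.225 0.122 1.467 0.    1.774] 0.0003922990335718076
[0.50535927 0.11907618 0.42599242] [[0.11, 0.994, -0.0], [0.994, -0.11, 0.0], [0.0, -0.0, -1.0]] [-0.03236418 -0.28142638 -0.95903689]
```

View pics/w1.png

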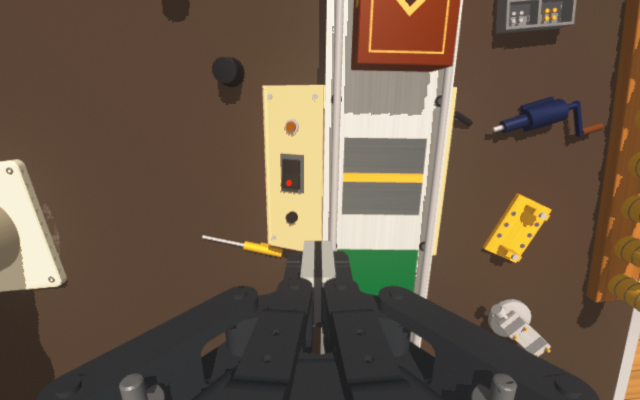

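```bash
python3 - <<'E'
import cv2
im=cv2.imread("pics/w1.png")
cv2.imwrite("pics/w1a.png",cv2.resize(im[80:280,255:475],None,fx=3,fy=3,interpolation=cv2.INTER_CUBIC)[:600])
cv2.imwrite("pics/w1b.png",cv2.resize(im[0:140,310:490],None,fx=4,fy=4,interpolation=cv2.INTER_CUBIC))
E
```

```text
(no output)
```

View pics/w1a.png

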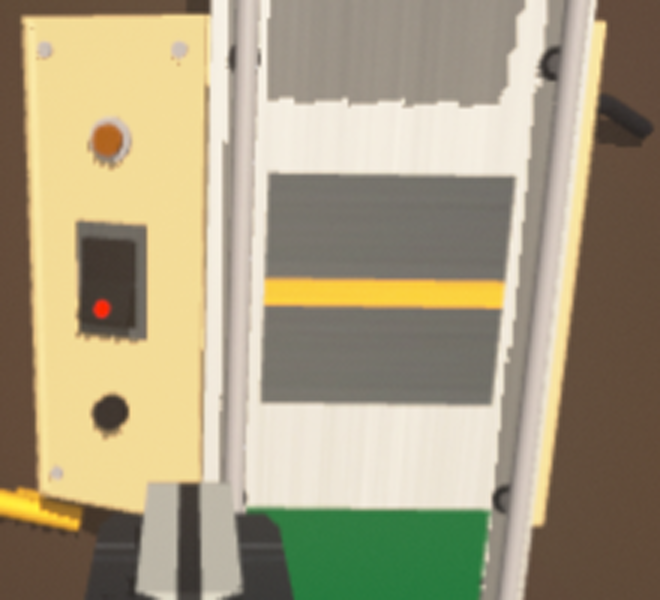

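View pics/w1b.png

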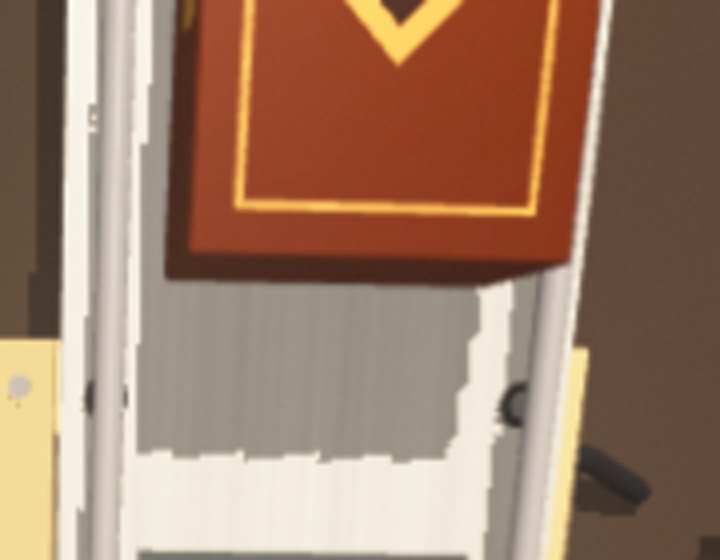

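```bash
cat > fit2.py <<'E'
from h import *
import pickle
from scipy.optimize import least_squares
W=pickle.load(open("w.pkl","rb")); z=.068
def T(q,P):
    P=np.array(P,float).reshape(-1,3); c,s=np.cos(q[2]),np.sin(q[2])
    return np.c_[q[0]+c*P[:,0]-s*P[:,1],q[1]+s*P[:,0]+c*P[:,1],P[:,2]]
A=lambda L:np.array(L,float)/3+[255,80]-.33
B=lambda L:np.array(L,float)/4+[310,0]-.38
uP=A([(268,173),(516,178),(492,404),(261,402)]); uR=A([(112,281)]); uG=A([(487,511)]); uE=B([(62,280)]); uF=B([(590,200)])
def f(v):
    q=v[:3]; w=v[3]
    pp=T(q,[(.01-w,.045,z),(.01+w,.045,z),(.01+w,-.045,z),(.01-w,-.045,z)])
    r=[(proj(W,pp)-uP).ravel()]
    r.append((proj(W,T(q,[-.0955,0,.0525]))-uR).ravel())
    r.append((proj(W,T(q,[.06,-.09,z]))-uG).ravel())
    X=back(W,uE,z)[0]; c,s=np.cos(q[2]),np.sin(q[2]); d=X[:2]-q[:2]; r.append([((c*d[0]+s*d[1])+.058)*900])
    return np.concatenate(r)
g=least_squares(f,[.562,.033,-.125,.045],loss="soft_l1"); q=g.x[:3]; print("demag",g.x); print(f(g.x).round(1))
for nm,P in (("bx",B([(188,250),(565,262)])),):
    X=back(W,P,.123); print(X, np.linalg.norm(X[1]-X[0]))
    Y=back(W,B([(166,278)]),z)
    c,s=np.cos(q[2]),np.sin(q[2])
    lm=T(q,[.01,0,z])[0]
    for a in list(X)+list(Y):
        d=a[:2]-lm[:2]; print("lane coords",c*d[0]+s*d[1],-s*d[0]+c*d[1])
    print("box yaw",np.arctan2(X[1][1]-X[0][1],X[1][0]-X[0][0]))
print("lane_mid",lm,"pad",T(q,[.01,-.18,z]),"rocker",T(q,[-.0955,0,.0525]))
np.save("q2.npy",q)
E
python3 fit2.py
```

```text
demag [ 0.56026134  0.03250657 -0.12734046  0.04584219]
[ 0.1 -0.3  0.  -0.5 -0.3  0.8 -0.4  0.4 -0.5  0.   0.9 -0.2 -0.3]
[[0.54341068 0.15125798 0.123     ]
 [0.62635248 0.13984764 0.123     ]] 0.08372299028789754
lane coords -0.041795252746235106 0.1156499278398746
lane coords 0.041924060754462186 0.11486529434622933
lane coords -0.04112340632328192 0.11538975482990206
box yaw -0.13671237938393824
lane_mid [0.57018038 0.0312366  0.068     ] pad [[ 0.54732099 -0.14730597  0.068     ]] rocker [[0.46553459 0.04463474 0.0525    ]]
```

```bash
python3 -m handwheel '[{"dx":0,"dy":0,"dz":0,"ax":0,"ay":0,"az":0.11},{"dx":-0.16,"dy":-0.23,"dz":0.8,"ax":0,"ay":0,"az":0},{"dx":-0.16,"dy":-0.23,"dz":0.8,"ax":0,"ay":0,"az":0},{"dx":-0.16,"dy":-0.23,"dz":0.8,"ax":0,"ay":0,"az":0},{"dx":-0.16,"dy":-0.23,"dz":0.8,"ax":0,"ay":0,"az":0},{"dx":-0.16,"dy":-0.23,"dz":0.8,"ax":0,"ay":0,"az":0},{"dx":-0.16,"dy":-0.23,"dz":0.8,"ax":0,"ay":0,"az":0},{"dx":0,"dy":0,"dz":0.8,"ax":0,"ay":0,"az":0},{"dx":0,"dy":0,"dz":0.8,"ax":0,"ay":0,"az":0},{"dx":0,"dy":0,"dz":0.8,"ax":0,"ay":0,"az":0},{"dx":0,"dy":0,"dz":0.4,"ax":0,"ay":0,"az":0},{"dx":0,"dy":0,"dz":0,"ax":0,"ay":0,"az":0}]'
python3 w.py pics/w2.png
```

```text
clock: 5.75
eef_pos: [0.4601, 0.0273, 0.1116]
tool_rot: [0.751, 0.66, -0.001, -0.001]
ft_force: [0.0, -0.2, 0.5]
grip_width: 0.0001
5.8 [0.46098842 0.02730635 0.1126405 ] [ 7.51088947e-01  6.60200782e-01 -4.47949443e-04 -3.47124985e-04] [ 0.059  0.279 -0.327  0.966 -0.     1.759] -7.651967621138205e-05
[0.46892878 0.09957303 0.23453471] [[0.128, 0.992, -0.001], [0.992, -0.128, -0.0], [-0.0, -0.001, -1.0]] [-0.03982308 -0.28110534 -0.95885031]
```

View pics/w2.png

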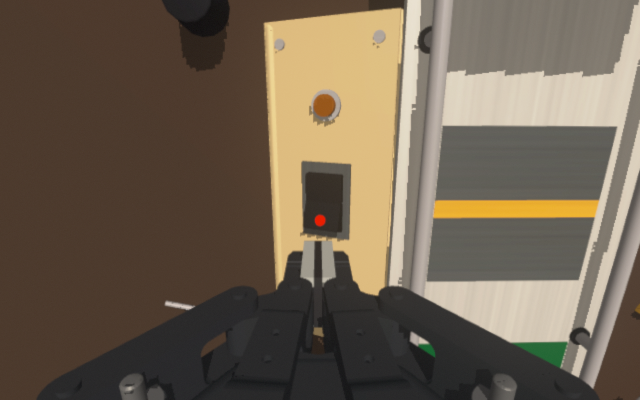

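```bash
python3 -m handwheel '[{"dx":0,"dy":0,"dz":0.4,"ax":0,"ay":0,"az":0},{"dx":0,"dy":0,"dz":0.4,"ax":0,"ay":0,"az":0},{"dx":0,"dy":0,"dz":0.2,"ax":0,"ay":0,"az":0},{"dx":0,"dy":0,"dz":0.1,"ax":0,"ay":0,"az":0},{"dx":0,"dy":0,"dz":0.1,"ax":0,"ay":0,"az":0},{"dx":0,"dy":0,"dz":0,"ax":0,"ay":0,"az":0}]'
python3 -m handwheel '[{"dx":0,"dy":0,"dz":0.08,"ax":0,"ay":0,"az":0},{"dx":0,"dy":0,"dz":0.04,"ax":0,"ay":0,"az":0}]'
```

```text
clock: 6.4
eef_pos: [0.4612, 0.0273, 0.0826]
tool_rot: [0.751, 0.66, -0.0, -0.0]
ft_force: [0.2, -0.4, 0.6]
grip_width: 0.0004
clock: 6.6
eef_pos: [0.4619, 0.0268, 0.0804]
tool_rot: [0.751, 0.66, 0.0, 0.001]
ft_force: [-0.7, -2.2, 4.3]
grip_width: 0.0002
```

Contact at tip z≈0.062. Press on.

```bash
python3 -m handwheel '[{"dx":0,"dy":0,"dz":0.06,"ax":0,"ay":0,"az":0},{"dx":0,"dy":0,"dz":0.06,"ax":0,"ay":0,"az":0}]'
python3 -m handwheel '[{"dx":0,"dy":0,"dz":0.04,"ax":0,"ay":0,"az":0},{"dx":0,"dy":0,"dz":0,"ax":0,"ay":0,"az":0}]'
```

```text
clock: 6.8
eef_pos: [0.462, 0.0271, 0.0773]
tool_rot: [0.751, 0.66, 0.001, 0.001]
ft_force: [0.5, -3.8, 3.9]
grip_width: 0.0003
clock: 7.0
eef_pos: [0.462, 0.0272, 0.0764]
tool_rot: [0.751, 0.66, 0.001, 0.001]
ft_force: [-0.0, -2.5, 6.6]
grip_width: -0.0001
```

```bash
python3 -m handwheel '[{"dx":0,"dy":0,"dz":0.04,"ax":0,"ay":0,"az":0},{"dx":0,"dy":0,"dz":0,"ax":0,"ay":0,"az":0}]'
python3 -m handwheel '[{"dx":0,"dy":0,"dz":0.04,"ax":0,"ay":0,"az":0},{"dx":0,"dy":0,"dz":0,"ax":0,"ay":0,"az":0}]'
```

```text
clock: 7.2
eef_pos: [0.4622, 0.0272, 0.0761]
tool_rot: [0.751, 0.66, 0.001, 0.001]
ft_force: [-2.7, -1.4, 12.6]
grip_width: 0.0003
clock: 7.4
eef_pos: [0.4623, 0.0272, 0.0758]
tool_rot: [0.751, 0.66, 0.001, 0.001]
ft_force: [-4.2, -3.4, 17.6]
grip_width: 0.0003
```

```bash
python3 -m handwheel '[{"dx":0,"dy":0,"dz":-0.2,"ax":0,"ay":0,"az":0},{"dx":0,"dy":0,"dz":-0.8,"ax":0,"ay":0,"az":0},{"dx":0,"dy":0,"dz":-0.8,"ax":0,"ay":0,"az":0},{"dx":0,"dy":0,"dz":-0.8,"ax":0,"ay":0,"az":0},{"dx":0,"dy":0,"dz":-0.8,"ax":0,"ay":0,"az":0},{"dx":0,"dy":0,"dz":-0.8,"ax":0,"ay":0,"az":0}]'
python3 w.py pics/w3.png; python3 - <<'E'
import cv2
im=cv2.imread("pics/w3.png"); cv2.imwrite("pics/w3a.png",cv2.resize(im[80:280,240:440],None,fx=3,fy=3,interpolation=cv2.INTER_CUBIC))
E
```

```text
clock: 8.0
eef_pos: [0.4605, 0.0279, 0.1788]
tool_rot: [0.751, 0.66, -0.0, -0.001]
ft_force: [-0.2, 0.3, -0.1]
grip_width: 0.0
8.05 [0.46252092 0.02799905 0.18210065] [7.51054301e-01 6.60237299e-01 1.93248820e-03 6.41563501e-04] [ 6.000e-02  2.090e-01 -2.190e-01  1.139e+00  1.000e-03  1.759e+00] -0.00031863151193892766
[0.46919641 0.10003275 0.30183907] [[0.128, 0.992, 0.004], [0.992, -0.128, 0.002], [0.002, 0.004, -1.0]] [-0.03873705 -0.27967739 -0.95931225]
```

View pics/w3a.png

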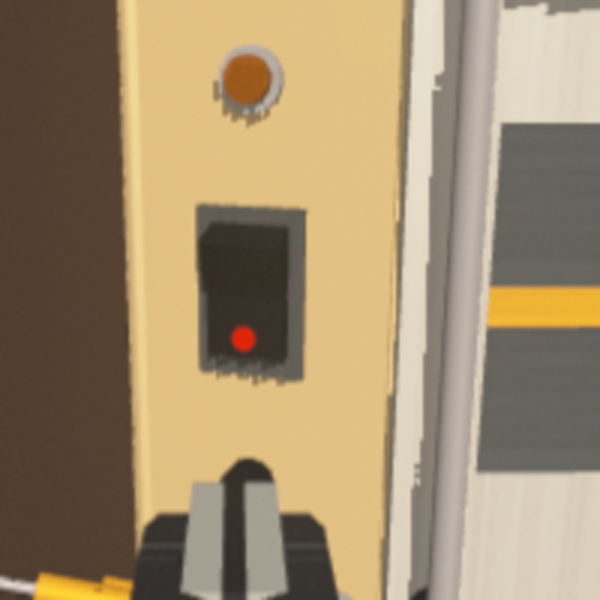

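```bash
python3 -m handwheel '[{"dx":0.7,"dy":0.36,"dz":-0.2,"ax":0,"ay":0,"az":0},{"dx":1,"dy":0.36,"dz":-0.2,"ax":0,"ay":0,"az":0},{"dx":1,"dy":0.36,"dz":-0.2,"ax":0,"ay":0,"az":0},{"dx":1,"dy":0.36,"dz":-0.2,"ax":0,"ay":0,"az":0},{"dx":1,"dy":0.36,"dz":0,"ax":0,"ay":0,"az":0},{"dx":1,"dy":0.36,"dz":0,"ax":0,"ay":0,"az":0},{"dx":1,"dy":0.36,"dz":0,"ax":0,"ay":0,"az":0},{"dx":1,"dy":0.36,"dz":0,"ax":0,"ay":0,"az":0},{"dx":1,"dy":0.36,"dz":0,"ax":0,"ay":0,"az":0},{"dx":1,"dy":0.36,"dz":0,"ax":0,"ay":0,"az":0},{"dx":1,"dy":0.36,"dz":0,"ax":0,"ay":0,"az":0},{"dx":1,"dy":0.36,"dz":0,"ax":0,"ay":0,"az":0}]' 0.29
python3 -m handwheel '[{"dx":0,"dy":0,"dz":0,"ax":0,"ay":0,"az":0},{"dx":0,"dy":0,"dz":0,"ax":0,"ay":0,"az":0}]'
python3 - <<'E'
from workcell import bot
from h import *
p=bot.camera("side"); cv2.imwrite("pics/s4.png",p["img"][:,:,::-1])
o=bot.get_obs(); q=np.load("q2.npy"); c,s=np.cos(q[2]),np.sin(q[2])
d=o["eef_pos"][:2]-[.57018,.03124]; print("lane",c*d[0]+s*d[1],-s*d[0]+c*d[1],o["eef_pos"][2],o["grip_width"],R.from_quat(o["tool_rot"]).as_matrix().round(4).tolist())
E
```

```text
clock: 9.25
eef_pos: [0.6056, 0.3048, 0.1971]
tool_rot: [0.751, 0.66, -0.001, -0.001]
ft_force: [-0.4, 0.8, 0.5]
grip_width: 0.0551
clock: 9.45
eef_pos: [0.6052, 0.304, 0.1968]
tool_rot: [0.751, 0.66, -0.001, -0.001]
ft_force: [-0.1, -1.1, -0.1]
grip_width: 0.0555
lane 0.00018709689573026544 0.2742527283078253 0.1973728594391331 0.05466361369246484 [[0.1283, 0.9917, -0.0026], [0.9917, -0.1283, -0.001], [-0.0013, -0.0024, -1.0]]
```

View pics/s4.png

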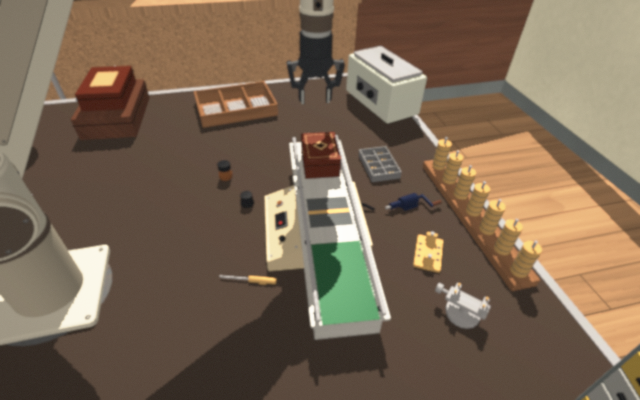

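```bash
python3 -m handwheel '[{"dx":0,"dy":0,"dz":0.6,"ax":0,"ay":0,"az":0},{"dx":0,"dy":0,"dz":0.6,"ax":0,"ay":0,"az":0},{"dx":0,"dy":0,"dz":0.6,"ax":0,"ay":0,"az":0},{"dx":0,"dy":0,"dz":0.6,"ax":0,"ay":0,"az":0},{"dx":0,"dy":0,"dz":0.6,"ax":0,"ay":0,"az":0},{"dx":0,"dy":0,"dz":0.4,"ax":0,"ay":0,"az":0},{"dx":0,"dy":0,"dz":0.16,"ax":0,"ay":0,"az":0},{"dx":0,"dy":0,"dz":0,"ax":0,"ay":0,"az":0}]'
python3 w.py pics/w5.png
```

```text
clock: 10.3
eef_pos: [0.6056, 0.3029, 0.1094]
tool_rot: [0.751, 0.66, -0.001, -0.0]
ft_force: [0.0, 0.3, -0.5]
grip_width: 0.0549
10.35 [0.6060843  0.30324859 0.11018462] [ 7.51340445e-01  6.59914782e-01  1.29636077e-04 -3.23924050e-06] [0.464 0.675 0.317 1.212 0.    2.164] 0.05494471300379219
[0.61426876 0.3752227  0.23233998] [[0.129, 0.992, 0.0], [0.992, -0.129, 0.0], [0.0, 0.0, -1.0]] [-0.03809861 -0.28134052 -0.9588514 ]
```

View pics/w5.png

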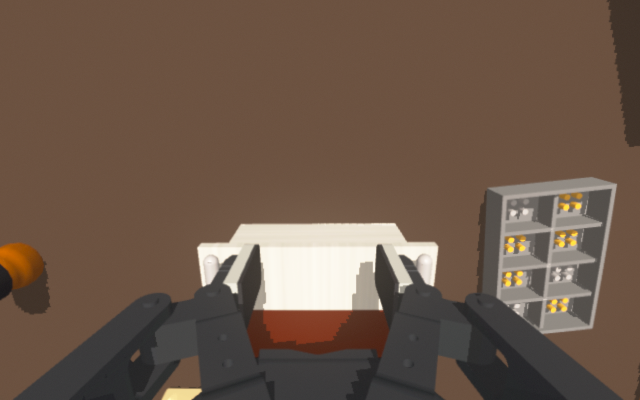

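```bash
python3 -m handwheel '[{"dx":-0.1,"dy":0,"dz":0,"ax":0,"ay":0,"az":0},{"dx":-0.16,"dy":0,"dz":0,"ax":0,"ay":0,"az":0},{"dx":-0.16,"dy":0,"dz":0,"ax":0,"ay":0,"az":0},{"dx":-0.16,"dy":0,"dz":0,"ax":0,"ay":0,"az":0},{"dx":-0.16,"dy":0,"dz":0,"ax":0,"ay":0,"az":0},{"dx":-0.12,"dy":0,"dz":0,"ax":0,"ay":0,"az":0},{"dx":-0.12,"dy":0,"dz":0,"ax":0,"ay":0,"az":0},{"dx":-0.12,"dy":0,"dz":0,"ax":0,"ay":0,"az":0},{"dx":-0.12,"dy":0,"dz":0,"ax":0,"ay":0,"az":0},{"dx":-0.12,"dy":0,"dz":0,"ax":0,"ay":0,"az":0}]'
python3 -m handwheel '[{"dx":-0.12,"dy":0,"dz":0,"ax":0,"ay":0,"az":0},{"dx":-0.12,"dy":0,"dz":0,"ax":0,"ay":0,"az":0},{"dx":-0.12,"dy":0,"dz":0,"ax":0,"ay":0,"az":0},{"dx":-0.12,"dy":0,"dz":0,"ax":0,"ay":0,"az":0}]'
python3 w.py pics/w6.png
python3 - <<'E'
from workcell import bot
from h import *
p=bot.camera("side"); cv2.imwrite("pics/s6.png",cv2.resize(p["img"][90:300,230:400,::-1],None,fx=2.8,fy=2.8,interpolation=cv2.INTER_CUBIC))
E
```

```text
clock: 11.35
eef_pos: [0.6016, 0.2701, 0.1098]
tool_rot: [0.751, 0.66, -0.0, 0.0]
ft_force: [0.2, 0.1, -1.1]
grip_width: 0.0554
clock: 11.75
eef_pos: [0.6001, 0.2585, 0.1098]
tool_rot: [0.751, 0.66, 0.0, -0.0]
ft_force: [0.8, 2.1, -0.5]
grip_width: 0.0549
11.8 [0.60006515 0.25788077 0.10976769] [ 7.51273412e-01  6.59991099e-01 -9.82905646e-05 -7.03510849e-06] [ 0.406  0.627  0.228  1.172 -0.     2.106] 0.05479716198803396
[0.6085647  0.33075833 0.23280096] [[0.129, 0.992, -0.0], [0.992, -0.129, -0.0], [-0.0, -0.0, -1.0]] [-0.03672426 -0.2804403  -0.95916868]
```

View pics/w6.png

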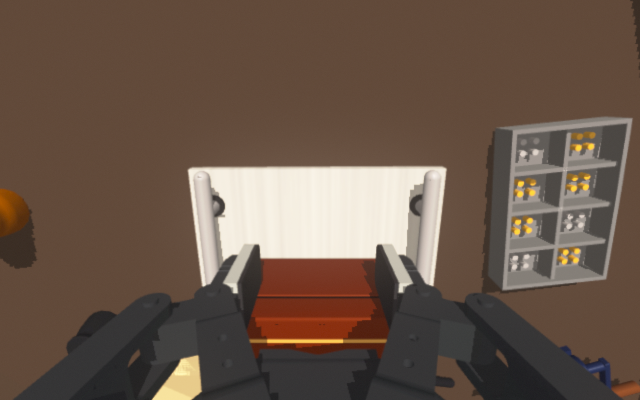

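View pics/s6.png

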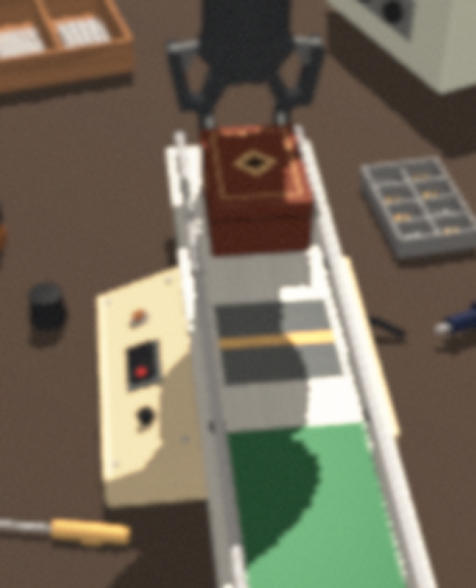

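```bash
python3 -m handwheel '[{"dx":-0.15,"dy":0,"dz":0,"ax":0,"ay":0,"az":0},{"dx":-0.18,"dy":0,"dz":0,"ax":0,"ay":0,"az":0},{"dx":-0.2,"dy":0,"dz":0,"ax":0,"ay":0,"az":0},{"dx":-0.2,"dy":0,"dz":0,"ax":0,"ay":0,"az":0},{"dx":-0.2,"dy":0,"dz":0,"ax":0,"ay":0,"az":0},{"dx":-0.2,"dy":0,"dz":0,"ax":0,"ay":0,"az":0},{"dx":-0.2,"dy":0,"dz":0,"ax":0,"ay":0,"az":0},{"dx":-0.2,"dy":0,"dz":0,"ax":0,"ay":0,"az":0},{"dx":-0.2,"dy":0,"dz":0,"ax":0,"ay":0,"az":0},{"dx":-0.2,"dy":0,"dz":0,"ax":0,"ay":0,"az":0},{"dx":-0.18,"dy":0,"dz":0,"ax":0,"ay":0,"az":0},{"dx":-0.12,"dy":0,"dz":0,"ax":0,"ay":0,"az":0}]'
cat > side.py <<'E'
import sys
from workcell import bot
from h import *
p=bot.camera("side"); cv2.imwrite(sys.argv[1],cv2.resize(p["img"][90:330,230:400,::-1],None,fx=2.5,fy=2.5,interpolation=cv2.INTER_CUBIC))
o=bot.get_obs(); q=np.load("q2.npy"); c,s=np.cos(q[2]),np.sin(q[2])
d=o["eef_pos"][:2]-[.57018,.03124]; print("lane",c*d[0]+s*d[1],-s*d[0]+c*d[1],o["eef_pos"][2],o["ft_force"],R.from_quat(o["tool_rot"]).as_matrix()[:2,1])
# red-brown box top front corners
E
python3 side.py pics/s7.png
```

```text
clock: 13.05
eef_pos: [0.5929, 0.2026, 0.1098]
tool_rot: [0.751, 0.66, -0.0, -0.0]
ft_force: [0.3, 2.3, -1.6]
grip_width: 0.0552
lane 0.000797689673817277 0.17244862173043965 0.10980375854321243 [-0.54353634  0.80783398 -0.38784244] [ 0.99160998 -0.12926572]
```

View pics/s7.png

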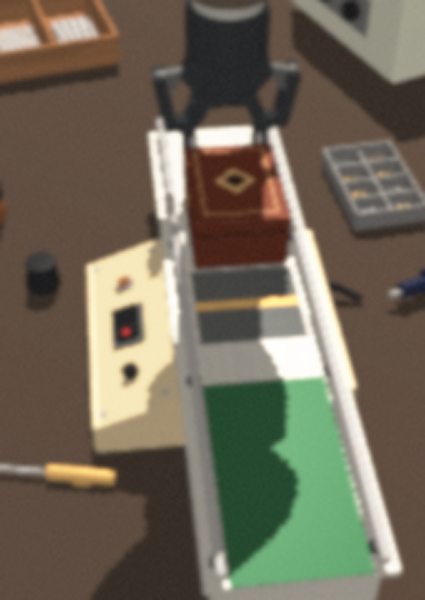

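```bash
cat > lc.py <<'E'
import sys,json
from workcell import bot
from h import *
p=bot.camera("side"); q=np.load("q2.npy"); c,s=np.cos(q[2]),np.sin(q[2])
for u,v,z in json.loads(sys.argv[1]):
    X=back(p,[(u/2.5+230-.3,v/2.5+90-.3)],z)[0]; d=X[:2]-[.57018,.03124]; print((c*d[0]+s*d[1]).round(4),(-s*d[0]+c*d[1]).round(4))
E
python3 lc.py '[[192,265,0.068],[289,262,0.068],[189,218,0.123],[287,216,0.123],[187,150,0.123],[270,150,0.123]]'
```

```text
-0.0408 0.0529
0.0481 0.0482
-0.0432 0.0537
0.0427 0.048
-0.0354 0.1548
0.0432 0.1474
```

```bash
python3 w.py pics/w7.png; python3 - <<'E'
import cv2
im=cv2.imread("pics/w7.png"); cv2.imwrite("pics/w7a.png",cv2.resize(im[150:400,190:450],None,fx=2.4,fy=2.4,interpolation=cv2.INTER_CUBIC))
E
```

```text
13.2 [0.59288619 0.20226273 0.10984143] [ 7.51439423e-01  6.59801750e-01 -5.15307250e-04  4.23097990e-04] [ 3.290e-01  5.760e-01  1.390e-01  1.134e+00 -1.000e-03  2.030e+00] 0.05476299651286755
[0.60143158 0.27459722 0.23271301] [[0.129, 0.992, -0.0], [0.992, -0.129, -0.001], [-0.001, -0.0, -1.0]] [-0.03733962 -0.28196706 -0.9586972 ]
```

View pics/w7a.png

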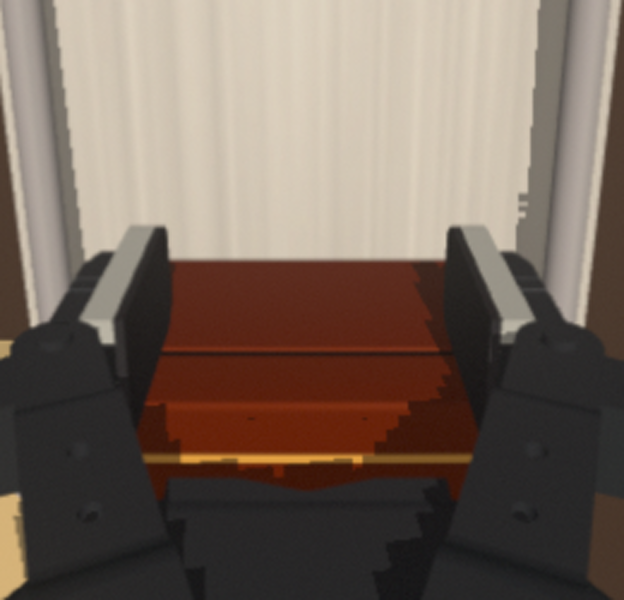

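```bash
python3 - <<'E'
from h import *
import pickle
p=pickle.load(open("w.pkl","rb")); q=np.load("q2.npy"); c,s=np.cos(q[2]),np.sin(q[2])
for u,v,z in ((175,261,.068),(440,261,.068),(160,401,.123),(460,404,.123)):
    X=back(p,[(u/2.4+190,v/2.4+150)],z)[0]; d=X[:2]-[.57018,.03124]; print((c*d[0]+s*d[1]).round(4),(-s*d[0]+c*d[1]).round(4))
E
```

```text
-0.0314 0.1611
0.0315 0.1609
-0.0248 0.1632
0.0257 0.1624
```

```bash
python3 -m handwheel '[{"dx":-0.15,"dy":0,"dz":0,"ax":0,"ay":0,"az":0},{"dx":-0.2,"dy":0,"dz":0,"ax":0,"ay":0,"az":0},{"dx":-0.24,"dy":0,"dz":0,"ax":0,"ay":0,"az":0},{"dx":-0.24,"dy":0,"dz":0,"ax":0,"ay":0,"az":0},{"dx":-0.24,"dy":0,"dz":0,"ax":0,"ay":0,"az":0},{"dx":-0.24,"dy":0,"dz":0,"ax":0,"ay":0,"az":0},{"dx":-0.24,"dy":0,"dz":0,"ax":0,"ay":0,"az":0},{"dx":-0.24,"dy":0,"dz":0,"ax":0,"ay":0,"az":0},{"dx":-0.24,"dy":0,"dz":0,"ax":0,"ay":0,"az":0},{"dx":-0.24,"dy":0,"dz":0,"ax":0,"ay":0,"az":0},{"dx":-0.24,"dy":0,"dz":0,"ax":0,"ay":0,"az":0},{"dx":-0.24,"dy":0,"dz":0,"ax":0,"ay":0,"az":0}]'
python3 side.py pics/s8.png
```

```text
clock: 14.4
eef_pos: [0.5841, 0.1345, 0.1099]
tool_rot: [0.751, 0.66, 0.0, -0.0]
ft_force: [-0.6, 3.2, 0.0]
grip_width: 0.0553
lane 0.0006905385834817916 0.10312784357128002 0.10986557189211393 [ 0.1385084   0.03559349 -0.74968381] [ 0.99157232 -0.12955436]
```

View pics/s8.png

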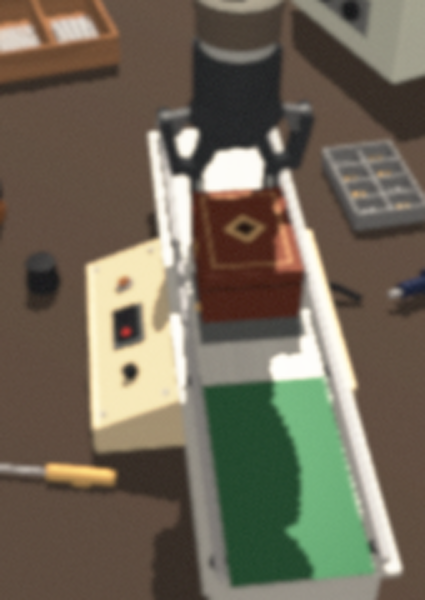

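```bash
python3 -m handwheel '[{"dx":-0.2,"dy":0,"dz":0,"ax":0,"ay":0,"az":0},{"dx":-0.24,"dy":0,"dz":0,"ax":0,"ay":0,"az":0},{"dx":-0.24,"dy":0,"dz":0,"ax":0,"ay":0,"az":0},{"dx":-0.24,"dy":0,"dz":0,"ax":0,"ay":0,"az":0},{"dx":-0.24,"dy":0,"dz":0,"ax":0,"ay":0,"az":0},{"dx":-0.24,"dy":0,"dz":0,"ax":0,"ay":0,"az":0},{"dx":-0.24,"dy":0,"dz":0,"ax":0,"ay":0,"az":0},{"dx":-0.24,"dy":0,"dz":0,"ax":0,"ay":0,"az":0},{"dx":-0.24,"dy":0,"dz":0,"ax":0,"ay":0,"az":0},{"dx":-0.24,"dy":0,"dz":0,"ax":0,"ay":0,"az":0},{"dx":-0.24,"dy":0,"dz":0,"ax":0,"ay":0,"az":0},{"dx":-0.24,"dy":0,"dz":0,"ax":0,"ay":0,"az":0}]'
python3 side.py pics/s9.png
```

```text
clock: 15.65
eef_pos: [0.5749, 0.0641, 0.1099]
tool_rot: [0.751, 0.66, 0.0, -0.0]
ft_force: [1.3, 4.1, 1.0]
grip_width: 0.0553
lane 0.0005496468948921578 0.03214347592382262 0.10984081080610994 [1.0955354  2.07364844 0.92527189] [ 0.99157513 -0.12953288]
```

View pics/s9.png

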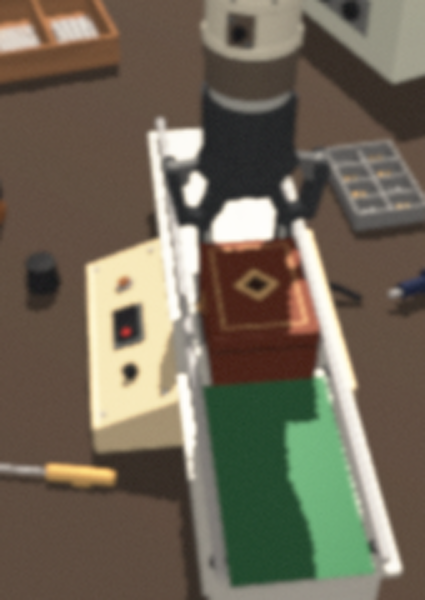

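```bash
python3 -m handwheel '[{"dx":-0.2,"dy":0,"dz":0,"ax":0,"ay":0,"az":0},{"dx":-0.24,"dy":0,"dz":0,"ax":0,"ay":0,"az":0},{"dx":-0.24,"dy":0,"dz":0,"ax":0,"ay":0,"az":0},{"dx":-0.24,"dy":0,"dz":0,"ax":0,"ay":0,"az":0},{"dx":-0.24,"dy":0,"dz":0,"ax":0,"ay":0,"az":0},{"dx":-0.24,"dy":0,"dz":0,"ax":0,"ay":0,"az":0},{"dx":-0.24,"dy":0,"dz":0,"ax":0,"ay":0,"az":0},{"dx":-0.24,"dy":0,"dz":0,"ax":0,"ay":0,"az":0},{"dx":-0.24,"dy":0,"dz":0,"ax":0,"ay":0,"az":0},{"dx":-0.24,"dy":0,"dz":0,"ax":0,"ay":0,"az":0},{"dx":-0.24,"dy":0,"dz":0,"ax":0,"ay":0,"az":0},{"dx":-0.24,"dy":0,"dz":0,"ax":0,"ay":0,"az":0}]'
python3 side.py pics/s10.png
```

```text
clock: 16.9
eef_pos: [0.5658, -0.0064, 0.1098]
tool_rot: [0.751, 0.66, 0.0, -0.0]
ft_force: [0.1, 3.7, 2.0]
grip_width: 0.055
lane 0.00038360920055783426 -0.03888917585773412 0.10979437576107398 [0.26717359 1.52803446 0.56399206] [ 0.99157286 -0.12955019]
```

View pics/s10.png

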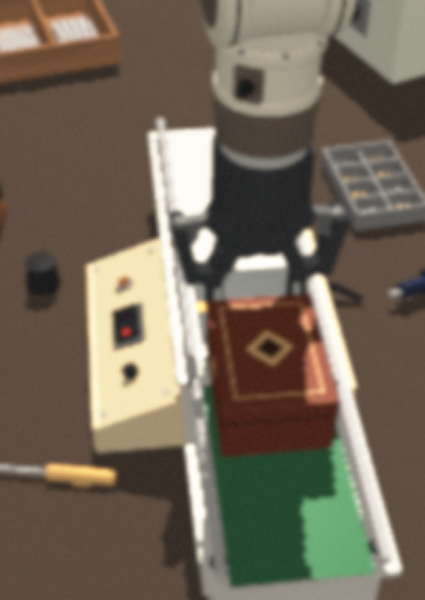

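```bash
python3 -m handwheel '[{"dx":-0.2,"dy":0,"dz":0,"ax":0,"ay":0,"az":0},{"dx":-0.24,"dy":0,"dz":0,"ax":0,"ay":0,"az":0},{"dx":-0.24,"dy":0,"dz":0,"ax":0,"ay":0,"az":0},{"dx":-0.24,"dy":0,"dz":0,"ax":0,"ay":0,"az":0},{"dx":-0.24,"dy":0,"dz":0,"ax":0,"ay":0,"az":0},{"dx":-0.24,"dy":0,"dz":0,"ax":0,"ay":0,"az":0},{"dx":-0.24,"dy":0,"dz":0,"ax":0,"ay":0,"az":0},{"dx":-0.24,"dy":0,"dz":0,"ax":0,"ay":0,"az":0},{"dx":-0.24,"dy":0,"dz":0,"ax":0,"ay":0,"az":0},{"dx":-0.24,"dy":0,"dz":0,"ax":0,"ay":0,"az":0},{"dx":-0.2,"dy":0,"dz":0,"ax":0,"ay":0,"az":0},{"dx":-0.14,"dy":0,"dz":0,"ax":0,"ay":0,"az":0}]'
python3 -m handwheel '[{"dx":-0.1,"dy":0,"dz":0,"ax":0,"ay":0,"az":0},{"dx":-0.05,"dy":0,"dz":0,"ax":0,"ay":0,"az":0},{"dx":0,"dy":0,"dz":0,"ax":0,"ay":0,"az":0},{"dx":0,"dy":0,"dz":0,"ax":0,"ay":0,"az":0},{"dx":0,"dy":0,"dz":0,"ax":0,"ay":0,"az":0}]'
python3 side.py pics/s11.png
```

```text
clock: 18.15
eef_pos: [0.5571, -0.0733, 0.1098]
tool_rot: [0.751, 0.66, 0.0, -0.0]
ft_force: [0.2, 3.6, 2.8]
grip_width: 0.0548
clock: 18.65
eef_pos: [0.5566, -0.0768, 0.1097]
tool_rot: [0.751, 0.66, -0.0, 0.0]
ft_force: [0.0, 2.3, 1.5]
grip_width: 0.0553
lane 0.00028243470805341606 -0.10893823783359848 0.10974351938640164 [1.14716955 2.30090146 2.0141377 ] [ 0.99168126 -0.12871781]
```

View pics/s11.png

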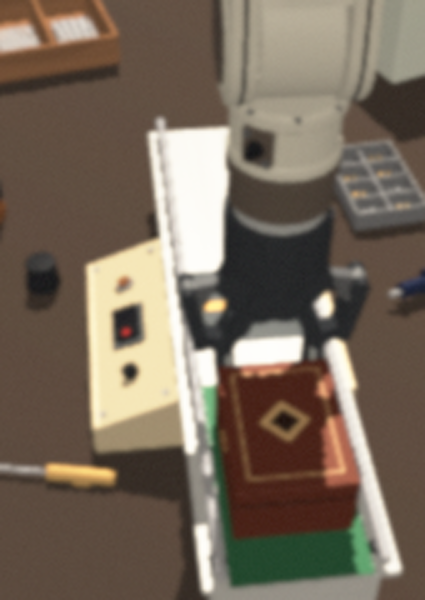

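```bash
python3 lc.py '[[232,537,0.068],[354,529,0.068],[232,580,0.068],[376,572,0.068]]'
python3 -m handwheel '[{"dx":0.2,"dy":0,"dz":0,"ax":0,"ay":0,"az":0},{"dx":0.5,"dy":0,"dz":0,"ax":0,"ay":0,"az":0},{"dx":0.6,"dy":0,"dz":0,"ax":0,"ay":0,"az":0},{"dx":0,"dy":0,"dz":-0.6,"ax":0,"ay":0,"az":0},{"dx":0,"dy":0,"dz":-1,"ax":0,"ay":0,"az":0},{"dx":0,"dy":0,"dz":-1,"ax":0,"ay":0,"az":0},{"dx":0,"dy":0,"dz":-1,"ax":0,"ay":0,"az":0},{"dx":0,"dy":0,"dz":-0.5,"ax":0,"ay":0,"az":0},{"dx":0,"dy":0,"dz":0,"ax":0,"ay":0,"az":0}]'
```

```text
-0.0406 -0.2328
0.0461 -0.2356
-0.0448 -0.2658
0.0537 -0.2704
clock: 19.65
eef_pos: [0.5622, -0.0436, 0.2142]
tool_rot: [0.751, 0.66, 0.001, 0.002]
ft_force: [1.1, 0.6, 0.2]
grip_width: 0.055
```

```bash
python3 -m handwheel '[{"dx":0.62,"dy":-0.73,"dz":0,"ax":0,"ay":0,"az":0},{"dx":0.62,"dy":-0.73,"dz":0,"ax":0,"ay":0,"az":0},{"dx":0.62,"dy":-0.73,"dz":0,"ax":0,"ay":0,"az":0},{"dx":0.62,"dy":-0.73,"dz":0,"ax":0,"ay":0,"az":0},{"dx":0.62,"dy":-0.73,"dz":0,"ax":0,"ay":0,"az":0},{"dx":0.62,"dy":-0.73,"dz":0,"ax":0,"ay":0,"az":0},{"dx":0,"dy":0,"dz":0.5,"ax":0,"ay":0,"az":0},{"dx":0,"dy":0,"dz":0.8,"ax":0,"ay":0,"az":0},{"dx":0,"dy":0,"dz":0.8,"ax":0,"ay":0,"az":0},{"dx":0,"dy":0,"dz":0.8,"ax":0,"ay":0,"az":0},{"dx":0,"dy":0,"dz":0.6,"ax":0,"ay":0,"az":0},{"dx":0,"dy":0,"dz":0,"ax":0,"ay":0,"az":0}]' -1
python3 w.py pics/w12.png
```

```text
clock: 20.85
eef_pos: [0.4612, 0.0618, 0.1213]
tool_rot: [0.751, 0.66, -0.003, -0.002]
ft_force: [0.3, -0.5, -0.7]
grip_width: 0.0001
20.9 [0.46230446 0.06193563 0.12276375] [ 0.75112973  0.6601497  -0.00215142 -0.00136964] [ 0.133  0.279 -0.297  1.    -0.     1.833] -0.00017249483126608524
[0.47057605 0.13425908 0.2441143 ] [[0.128, 0.992, -0.005], [0.992, -0.128, -0.001], [-0.001, -0.005, -1.0]] [-0.0441132  -0.28198507 -0.95840411]
```

View pics/w12.png

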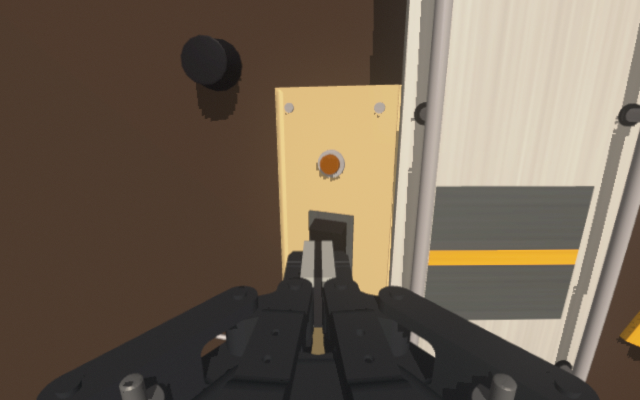

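```bash
python3 -m handwheel '[{"dx":0,"dy":0.08,"dz":0.4,"ax":0,"ay":0,"az":0},{"dx":0,"dy":0,"dz":0.4,"ax":0,"ay":0,"az":0},{"dx":0,"dy":0,"dz":0.3,"ax":0,"ay":0,"az":0},{"dx":0,"dy":0,"dz":0.2,"ax":0,"ay":0,"az":0},{"dx":0,"dy":0,"dz":0.1,"ax":0,"ay":0,"az":0},{"dx":0,"dy":0,"dz":0,"ax":0,"ay":0,"az":0}]'
```

```text
clock: 21.5
eef_pos: [0.466, 0.0617, 0.0895]
tool_rot: [0.751, 0.66, -0.0, -0.0]
ft_force: [-0.1, 0.4, -0.2]
grip_width: -0.0
```

```bash
python3 -m handwheel '[{"dx":0,"dy":0,"dz":0.12,"ax":0,"ay":0,"az":0},{"dx":0,"dy":0,"dz":0.08,"ax":0,"ay":0,"az":0},{"dx":0,"dy":0,"dz":0.08,"ax":0,"ay":0,"az":0},{"dx":0,"dy":0,"dz":0.06,"ax":0,"ay":0,"az":0}]'
python3 -m handwheel '[{"dx":0,"dy":0,"dz":0.06,"ax":0,"ay":0,"az":0},{"dx":0,"dy":0,"dz":0.06,"ax":0,"ay":0,"az":0},{"dx":0,"dy":0,"dz":0.03,"ax":0,"ay":0,"az":0}]'
```

```text
clock: 21.9
eef_pos: [0.4669, 0.0619, 0.0816]
tool_rot: [0.751, 0.66, 0.001, 0.0]
ft_force: [0.1, 1.1, 4.6]
grip_width: -0.0001
clock: 22.2
eef_pos: [0.4669, 0.062, 0.0779]
tool_rot: [0.751, 0.66, 0.001, 0.0]
ft_force: [0.6, 1.9, 3.3]
grip_width: -0.0001
```

```bash
python3 -m handwheel '[{"dx":0,"dy":0,"dz":0.04,"ax":0,"ay":0,"az":0},{"dx":0,"dy":0,"dz":0.02,"ax":0,"ay":0,"az":0}]'
python3 -m handwheel '[{"dx":0,"dy":0,"dz":0.04,"ax":0,"ay":0,"az":0},{"dx":0,"dy":0,"dz":0,"ax":0,"ay":0,"az":0}]'
```

```text
clock: 22.4
eef_pos: [0.4668, 0.0619, 0.0764]
tool_rot: [0.751, 0.66, 0.001, 0.0]
ft_force: [0.5, 1.4, 7.7]
grip_width: -0.0002
clock: 22.6
eef_pos: [0.4669, 0.0618, 0.0761]
tool_rot: [0.751, 0.66, 0.001, 0.0]
ft_force: [-1.1, 1.5, 10.7]
grip_width: -0.0
```

```bash
python3 -m handwheel '[{"dx":0,"dy":0,"dz":0.05,"ax":0,"ay":0,"az":0},{"dx":0,"dy":0,"dz":0,"ax":0,"ay":0,"az":0}]'
python3 -m handwheel '[{"dx":0,"dy":0,"dz":-0.2,"ax":0,"ay":0,"az":0},{"dx":0,"dy":0,"dz":-0.8,"ax":0,"ay":0,"az":0},{"dx":0,"dy":0,"dz":-1,"ax":0,"ay":0,"az":0},{"dx":0,"dy":0,"dz":-1,"ax":0,"ay":0,"az":0},{"dx":0,"dy":0,"dz":-1,"ax":0,"ay":0,"az":0},{"dx":0,"dy":-0.6,"dz":-1,"ax":0,"ay":0,"az":0},{"dx":0,"dy":-0.6,"dz":-1,"ax":0,"ay":0,"az":0},{"dx":0,"dy":-0.6,"dz":-1,"ax":0,"ay":0,"az":0},{"dx":0,"dy":-0.6,"dz":-0.6,"ax":0,"ay":0,"az":0},{"dx":0,"dy":0,"dz":0,"ax":0,"ay":0,"az":0},{"dx":0,"dy":0,"dz":0,"ax":0,"ay":0,"az":0}]'
python3 w.py pics/w13.png; python3 side.py pics/s13.png
```

```text
clock: 22.8
eef_pos: [0.4671, 0.0619, 0.0758]
tool_rot: [0.751, 0.66, 0.001, 0.001]
ft_force: [-3.4, 0.8, 17.8]
grip_width: 0.0001
clock: 23.9
eef_pos: [0.4065, 0.0691, 0.263]
tool_rot: [0.751, 0.66, -0.001, 0.0]
ft_force: [0.7, 0.1, 0.4]
grip_width: -0.0003
23.95 [0.40644477 0.06911912 0.26255373] [ 7.51269979e-01  6.59994206e-01 -9.83573363e-04 -3.16324579e-04] [ 0.169  0.063 -0.176  1.335 -0.     1.869] 0.00010545207088110184
[0.41502608 0.14151763 0.38594417] [[0.129, 0.992, -0.002], [0.992, -0.129, -0.001], [-0.001, -0.002, -1.0]] [-0.03770018 -0.28165408 -0.95877509]
lane -0.16722874320798475 0.016751356106950006 0.2623466322788041 [ 0.35580395  0.48069252 -1.14479007] [ 0.99164925 -0.12894096]
```

View pics/w13.png

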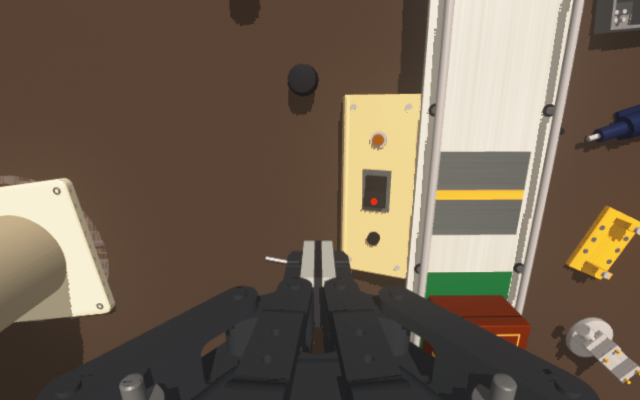

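View pics/s13.png

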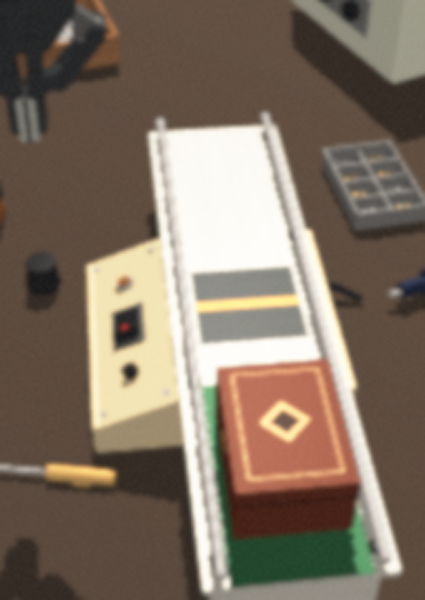

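```bash
python3 - <<'E'
import cv2
im=cv2.imread("pics/w13.png"); cv2.imwrite("pics/w13a.png",cv2.resize(im[140:250,330:440],None,fx=5,fy=5,interpolation=cv2.INTER_CUBIC))
E
python3 lc.py '[[229,537,0.068],[354,530,0.068],[219,367,0.123],[325,362,0.123],[358,487,0.123],[229,492,0.123]]'
```

```text
-0.0427 -0.2325
0.0459 -0.2364
-0.0377 -0.1223
0.0422 -0.1255
0.0421 -0.2385
-0.0441 -0.2333
```

View pics/w13a.png

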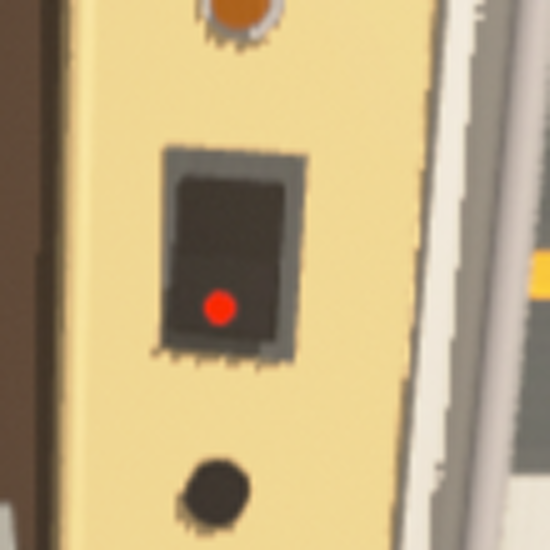

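```bash
python3 -c "
from workcell import bot
print(bot.job_done())"
```

```text
the job is handed in; nothing more can be done
None
```

I switched the demagnetiser on, pushed the box along the lane onto the green pad, then switched it off and handed the job in at about 24 s of the 64 s allowed. No verdict was reported.

- **Switching:** I pressed the red-dot end with the shut fingers to about 18 N, while the box was still at lane y of about +173 mm. After the push I pressed the left end the same way. The close-up views show the rocker's left half raised after the first press and its right half raised after the second, matching on and off. The rocker angle itself was only judged from these pictures.
- **Pushing:** Two partly opened fingers pushed the box on its end face at no more than about 6 cm/s. The readings, taken at the end of each call, were 2 to 4 N on the wrist. The box stayed clear of both rails in every picture I took.
- **Final position:** The box centre is about 1 mm off the lane's centre line and about 2 mm from the pad's middle along the lane. The arm ended raised clear of everything.
- **Disagreement:** My hand-picked corners in the last side view suggest a skew of about 0.03 to 0.06 rad, where the wrist view during the push showed the box flush with the fingers. That camera is the less accurate one, and even 0.06 rad is within the 0.12 limit.
- **Bystanders:** Those visible in the last pictures looked unmoved; I did not measure them again.

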